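# Unlock and push the drives out of a scrap tower PC

### The arm

A 6-joint arm with a two-finger parallel gripper is mounted at the origin on the work surface. World frame = base frame: x ahead of the robot, y to its left, z up, the work surface at z = 0. Lengths are in m, angles in rad, forces in N, time in s.
With the tool pointing down it reaches from about 0.325 to 0.875 m from the base axis. Payload 4.4 kg.
Tool frame: the origin (TCP) lies at the very end of the fingers, on their centre line; the grasp point (between the pads) lies 19 mm behind it; z points along the fingers, y is the line along which they close (so a half turn about z gives the same grasp; the last joint's range is limited). The gripper opens to 85 mm and grips with 20 to 120 N. Pads are 22 mm wide; open, the fingers measure 114 mm over their backs; the gripper's body (76 mm by 85 mm) begins 54 mm behind the grasp point. The pads swing forward as they close: fully open they stand 13 mm farther back than shut.
Start: joints at [1.002, 0.207, 1.542, -0, 1.393, -0.15], TCP at [0.233, 0.526, 0.231] pointing down, gripper open.
Joint ranges: [-2.73, 2.73], [-0.86, 2.22], [0.23, 2.46], [-1.11, 4.25], [0.08, 2.63], [-2.82, 2.82]. Speed limits (rad/s): [2.79, 2.79, 3.14, 3.14, 3.14, 3.14].

### API

Orientations are given as a unit quaternion [x, y, z, w].
In Python, from workcell import get_obs, camera, camera_model, finish_job, masks_of gives the robot as it stands.
- The arm moves only by the shell command python3 -m creep 'ROWS' [FORCE]. ROWS is JSON, a list of rows, each an object with "rotation": the turn, a rotation vector about the tool's x, y, z in degrees, a list of three; "translation": the shift along the tool's x, y, z in m, a list of three; "fingers": the gripper command: -1 is shut, 1 is fully open, values between are in proportion. A call has exactly 8 rows; each row shifts and turns the commanded pose from where the row before left it, along the tool's axes as they then stand; what a row does not reach is not made up. A row lasts 1/8 s, in which the tool goes at most 62.5 mm and 10.7 degrees, less where a joint would pass 70% of its speed; a pose out of reach is approached as far as the arm can. A call with a gripper value outside its range is refused whole. The fingers move at their own pace and stop on an object; FORCE is the grip in N (left out, the last holds). Time passes only in rows, so rows that do not move let the fingers close, or fill a call up. It gives the time, the measured TCP pose, the force, the opening and the grip force at its end, in the units of the state.
- get_obs(): the state, without advancing time (a new reading comes with each control period).
- camera(name): name is "side" or "top"; returns (picture, depth): 400x640x3 uint8, red, green, blue; 400x640 float32, m along the optical axis (not along the pixel's ray), 0 where there is no reading.
- camera_model(name): a dict with "fx", "fy", "cx", "cy" (pixels), "rvec" (rotation vector, rad) and "tvec" (3), from world to camera coordinates, as OpenCV has them. Camera axes: x right, y down, z forward; pixel columns grow to the right and rows downward; lengths in m; the calibration is good to about 2 mm. A picture is of the moment at which its call begins. camera_model takes no time and is no camera call.
- finish_job(): hands the job in; it is judged then, once.
Trained networks look in the newest picture that a camera, given by its name, has taken for a name from the list of things; names that differ only in an ending like _2 or _b are one class to them, and where a whole thing is asked for, a point or a joint stands for the part that bears it (a point fixed in the world has none). Each returns a list of dicts, best first, with "score" (0 to 1); they miss things now and then, are a little off and sometimes report something else, mostly with a low value. They report only what shows in the picture. A call takes as long as a camera call. They do not tell look-alikes from the thing itself.
- masks_of(camera, thing): "pixels" (400x640 bool, what is visible of it) and "bbox" ([centre column, centre row, width, height] in pixels, round what is visible of it).
The state is a dict: "clock": time; "joints": joint angles; "qvel": joint speeds; "joint_torque": joint torques, N m; "ee_pos": TCP position; "tcp_rot": TCP orientation; "wrist_force": force on the tool from outside, world axes, zero at the start; "moment": the same for the moment, N m; "width": finger opening in m; "gripper_force": force on a finger pad.
Only numpy, scipy, OpenCV 4.12 (cv2) and the standard library are available. Lean on these libraries where they do the work, as an engineer would, in place of code of your own. Each camera call takes 0.05 s, during which the arm holds its last target. There are 200 camera calls.

### The job

Strip the drive bays of the tower PC lying open on the bench, pressing and pushing with the closed fingertips and lifting nothing. Take the optical drive first: press down the raised front end of its bay's rocker lock to release it, then push the drive from behind towards the front of the case until its face stands about 40 mm out of the front. Then do the same with the hard disk in its frame; leave the card reader in, locked, and everything else where it is.

Things in the scene. Friction and masses are not known exactly. Their poses are not given: they have to be found in the camera images.
- tower: Midi-tower PC lying on its side, open on top, fixed; 420 (x) by 440 (y) by 186 high, black front. Origin: front face plane, at the middle bay, bench height; x points from the front into the case, y to the case's top, z up. Three 5.25-inch bays side by side at y = 45 (left), 0 (middle), -45 (right), open at front and back, bay floor at height 20.
- roof_edge (a point): Middle of the rear edge of the bays' flat steel roof, tower x 122, y 0, height 170. The roof covers the bays from x 36 to 122 and carries one rocker lock per bay. Behind the bays (x 200 to 285, y -65 to 65) nothing is higher than 70, so closed fingers can come down behind a drive; case walls 186 high at y = 95 and -345, x = 420.
- optical: Optical disc drive, plain steel box, the longest of the three: 200 long, 0.7 kg. On edge in one of the three bays (varies); 40.5 wide (y), 146 high (z), top 166 above the bench. Origin: front face, centre of the lower edge; x points along it into the tower, z up. Slides along x in smooth guides with about 2 N; while locked a pin stops it after about 2 mm.
- hdd: Hard disk in a black open frame (aluminium disk inside), middle length: 180 long, 0.7 kg; frame bar at the rear. On edge in one of the three bays (varies); 40.5 wide (y), 146 high (z), top 166 above the bench. Origin: front face, centre of the lower edge; x points along it into the tower, z up. Slides along x in smooth guides with about 2 N; while locked a pin stops it after about 2 mm.
- reader: Card reader, dark grey plastic box, the shortest: 130 long, 0.3 kg, hardly showing behind the roof. On edge in one of the three bays (varies); 40.5 wide (y), 146 high (z), top 166 above the bench. Origin: front face, centre of the lower edge; x points along it into the tower, z up. Slides along x in smooth guides with about 2 N; while locked a pin stops it after about 2 mm.
- lock_left (a joint): Rocker lock of the left (tower y = 45) bay. 0 = locked: the end towards the tower's front stands up, pin in the drive; 0.36 = released: that end pressed right down, pin out. About 0.05 N m of friction (2 to 4 N on the end), stays where it is left.
- lock_mid (a joint): Rocker lock of the middle (y = 0) bay. 0 = locked: the end towards the tower's front stands up, pin in the drive; 0.36 = released: that end pressed right down, pin out. About 0.05 N m of friction (2 to 4 N on the end), stays where it is left.
- lock_right (a joint): Rocker lock of the right (y = -45) bay. 0 = locked: the end towards the tower's front stands up, pin in the drive; 0.36 = released: that end pressed right down, pin out. About 0.05 N m of friction (2 to 4 N on the end), stays where it is left.
- lock_left_end (a point): Top of the raised front end of the left bay's rocker lock, 3 from its tip, on its centre line. Rocker: black plastic, 56 long (tower x), 24 wide, hinge 25 behind this point. Locked, this point is 187 above the bench; fully pressed, 178. Steel roof at 170 around it; the tower's front rim (186 high) ends 31 in front of it.
- lock_mid_end (a point): Top of the raised front end of the middle bay's rocker lock, 3 from its tip, on its centre line. Rocker: black plastic, 56 long (tower x), 24 wide, hinge 25 behind this point. Locked, this point is 187 above the bench; fully pressed, 178. Steel roof at 170 around it; the tower's front rim (186 high) ends 31 in front of it.
- lock_right_end (a point): Top of the raised front end of the right bay's rocker lock, 3 from its tip, on its centre line. Rocker: black plastic, 56 long (tower x), 24 wide, hinge 25 behind this point. Locked, this point is 187 above the bench; fully pressed, 178. Steel roof at 170 around it; the tower's front rim (186 high) ends 31 in front of it.
- screwdriver: Grey-handled screwdriver, 200 long, lying on the bench beside the case's top side. Origin: its middle, underneath.
- bowl: Steel screw bowl, 68 across, 28 high, on the power supply inside the case. Origin: centre of the underside.
- fan: Black case fan, 92 square, 25 thick, lying on the small-drive cage next to the right bay, its top at 145. Origin: centre of the underside.
- bare_drive: Bare 3.5-inch disk, 147 by 102 by 26, on the bench beside the case's bottom side. Origin: centre of the underside.
- pliers: Red-handled pliers, 170 long, on the floor of the case in front of the power supply. Origin: near the pivot, underneath.
- heatsink: Aluminium heat sink, 80 square, 38 high, on the bench beside the case's top side. Origin: centre of the underside.
There are look-alikes about, which are no part of the job. Several things have the shape of the optical; the one meant has the colours described above. What is shaped like the reader but turquoise is not meant.

How it is judged:
On the way, in this order (a step that is already met when the one before it is completed fails the run):
1. the optical drive's lock is released, the drive still in (((y of optical in the frame of tower between 0.03 and 0.06 m and value of joint lock_left above 0.28 rad) or (y of optical in the frame of tower between -0.015 and 0.015 m and value of joint lock_mid above 0.28 rad) or (y of optical in the frame of tower between -0.06 and -0.03 m and value of joint lock_right above 0.28 rad)) and x of optical in the frame of tower above -0.015 m), for 0.1 s.
2. the optical drive is pushed out of the front (x of optical in the frame of tower between -0.056 and -0.025 m), for 0.1 s.
3. the hard disk's lock is released, the disk still in (((y of hdd in the frame of tower between 0.03 and 0.06 m and value of joint lock_left above 0.28 rad) or (y of hdd in the frame of tower between -0.015 and 0.015 m and value of joint lock_mid above 0.28 rad) or (y of hdd in the frame of tower between -0.06 and -0.03 m and value of joint lock_right above 0.28 rad)) and x of hdd in the frame of tower above -0.015 m), for 0.1 s.
4. the hard disk is pushed out of the front (x of hdd in the frame of tower between -0.056 and -0.025 m), for 0.1 s.
At the end, for the whole second after the job is handed in: The faces of the optical drive and of the hard disk stand 25 to 56 mm out of the front, both at rest, in their bays, their locks released (joint above 0.28); the card reader is within 8 mm of flush and its lock below 0.12; no bystander has moved 30 mm (all of step 2 and all of step 4 and ((y of optical in the frame of tower between 0.03 and 0.06 m and value of joint lock_left above 0.28 rad) or (y of optical in the frame of tower between -0.015 and 0.015 m and value of joint lock_mid above 0.28 rad) or (y of optical in the frame of tower between -0.06 and -0.03 m and value of joint lock_right above 0.28 rad)) and z of each of optical, hdd, reader in the frame of tower below 0.032 m and linear speed of each of optical, hdd below 0.02 m/s and ((y of hdd in the frame of tower between 0.03 and 0.06 m and value of joint lock_left above 0.28 rad) or (y of hdd in the frame of tower between -0.015 and 0.015 m and value of joint lock_mid above 0.28 rad) or (y of hdd in the frame of tower between -0.06 and -0.03 m and value of joint lock_right above 0.28 rad)) and ((y of reader in the frame of tower between 0.03 and 0.06 m and value of joint lock_left below 0.12 rad) or (y of reader in the frame of tower between -0.015 and 0.015 m and value of joint lock_mid below 0.12 rad) or (y of reader in the frame of tower between -0.06 and -0.03 m and value of joint lock_right below 0.12 rad)) and x of reader in the frame of tower between -0.008 and 0.008 m and distance of each of screwdriver, bowl, fan, bare_drive, pliers, heatsink from where it was at the start of the episode below 0.03 m); the robot touches nothing.
It fails at once if the card reader's lock is pressed or the reader is shifted ((not (y of reader in the frame of tower between 0.03 and 0.06 m and value of joint lock_left below 0.15 rad) and not (y of reader in the frame of tower between -0.015 and 0.015 m and value of joint lock_mid below 0.15 rad) and not (y of reader in the frame of tower between -0.06 and -0.03 m and value of joint lock_right below 0.15 rad)) or distance of reader from where it was at the start of the episode above 0.01 m).
It fails at once if a drive or the card reader is lifted (z of any of optical, hdd, reader in the frame of tower above 0.035 m).
It fails at once if a drive is pushed so far that it may fall out (x of any of optical, hdd in the frame of tower below -0.085 m).
It fails at once if a bystander (tool, bowl, fan, bare drive, heat sink) is lifted or pushed away (distance of any of screwdriver, bowl, fan, bare_drive, pliers, heatsink from where it was at the start of the episode above 0.03 m).
It also fails if it takes over 53 s, if anything falls off the work surface, if the arm or the gripper's body presses on something with over 40 N, if the wrist force passes 120 N, or if a joint passes its speed limit or range.

## Working session

There is one attempt and no reset: what is moved stays moved. The work goes in short steps, Python scripts to look and compute and a shell command to move; the robot and the scene stay as the last step left them, time stands still between calls to the robot, and variables do not carry over. Pictures are saved under pics/ and viewed, at most 10 in all, crops included, and the job is handed in when it is done.

```bash
mkdir -p pics; ls
cat > h.py <<'E'
import numpy as np, cv2
from workcell import *
def P(name):
    m=camera_model(name); R,_=cv2.Rodrigues(np.array(m["rvec"],float)); return m,R,np.array(m["tvec"],float).ravel()
def cloud(name,depth):
    m,R,t=P(name); v,u=np.mgrid[0:400,0:640]
    c=np.stack([(u-m["cx"])/m["fx"]*depth,(v-m["cy"])/m["fy"]*depth,depth],-1)
    return (c-t)@R   # world
def proj(name,p):
    m,R,t=P(name); K=np.array([[m["fx"],0,m["cx"]],[0,m["fy"],m["cy"]],[0,0,1.]])
    return cv2.projectPoints(np.array(p,float).reshape(-1,3),R,t,K,None)[0].reshape(-1,2)
E
python3 - <<'E'
from h import *
for n in("top","side"):
    im,d=camera(n); np.save(f"{n}.npy",d); cv2.imwrite(f"pics/{n}0.png",im[...,::-1])
    m,R,t=P(n); print(n,m["fx"],-R.T@t,R[2])
    for th in("tower","optical","hdd","reader","lock_left_end","lock_left"):
        W=cloud(n,d)
        for r in masks_of(n,th)[:6]:
            w=W[r["pixels"]&(d>0)]; print(th,round(r["score"],2),np.round(r["bbox"]),np.round(np.median(w,0),3) if len(w) else None)
o=get_obs(); print(o["clock"],o["ee_pos"],o["tcp_rot"])
E
```

```text
pics
top 481.42086720610314 [ 0.35477304 -0.02709143  1.49292868] [ 0.13362098  0.01301743 -0.99094701]
tower 0.89 [304. 158. 182. 180.] [0.676 0.044 0.065]
optical 0.82 [252. 211.  31.  75.] [0.557 0.186 0.166]
optical 0.81 [216. 305.  73.  57.] [0.235 0.286 0.145]
hdd 0.61 [284. 207.  29.  69.] [0.563 0.097 0.145]
reader 0.76 [372. 274.  22.  50.] [ 0.307 -0.148  0.145]
reader 0.64 [274. 228.  19.  25.] [0.465 0.129 0.164]
reader 0.46 [354. 176.  25.  59.] [ 0.594 -0.103  0.018]
lock_left_end 0.72 [251. 209.  17.  19.] [0.49  0.183 0.184]
lock_left 0.69 [251. 211.  14.  23.] [0.492 0.184 0.183]
side 469.25400539031176 [-0.01710604 -0.67734159  0.92703467] [ 0.4491672   0.57927901 -0.68020927]
tower 0.93 [360. 198. 232. 198.] [ 0.666 -0.006  0.111]
tower 0.64 [340. 194.  52.  31.] [0.556 0.006 0.138]
tower 0.55 [418. 291.  70.  66.] [ 0.563 -0.287  0.024]
optical 0.79 [179. 196.  85.  64.] [0.232 0.275 0.093]
optical 0.7 [283. 176.  62.  78.] [0.465 0.177 0.146]
hdd 0.9 [305. 193.  65.  81.] [0.424 0.087 0.126]
hdd 0.33 [306. 166.  19.  11.] [0.507 0.093 0.181]
reader 0.67 [284. 193.  46.  68.] [0.412 0.123 0.107]
reader 0.57 [295. 296.  67.  78.] [ 0.301 -0.168  0.101]
lock_left_end 0.46 [281. 153.  18.  14.] [0.49  0.18  0.181]
lock_left 0.69 [281. 150.  18.  11.] [0.49  0.179 0.181]
0.7 [0.2333231  0.52555063 0.23131592] [2.07387805e-01 9.78258809e-01 2.55853844e-05 1.30101209e-05]
```

```bash
python3 -m creep --help | head -20
```

```text
invalid input: not JSON, or not a number
```

Run:
```python
import cv2
im=cv2.imread("pics/top0.png"); cv2.imwrite("pics/t1.png",cv2.resize(im[140:290,200:400],(800,600),interpolation=cv2.INTER_CUBIC))
```

```text
(no output)
```

View pics/top0.png

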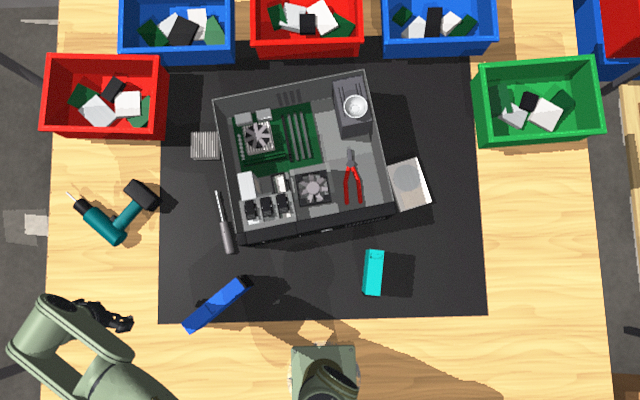

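View pics/t1.png

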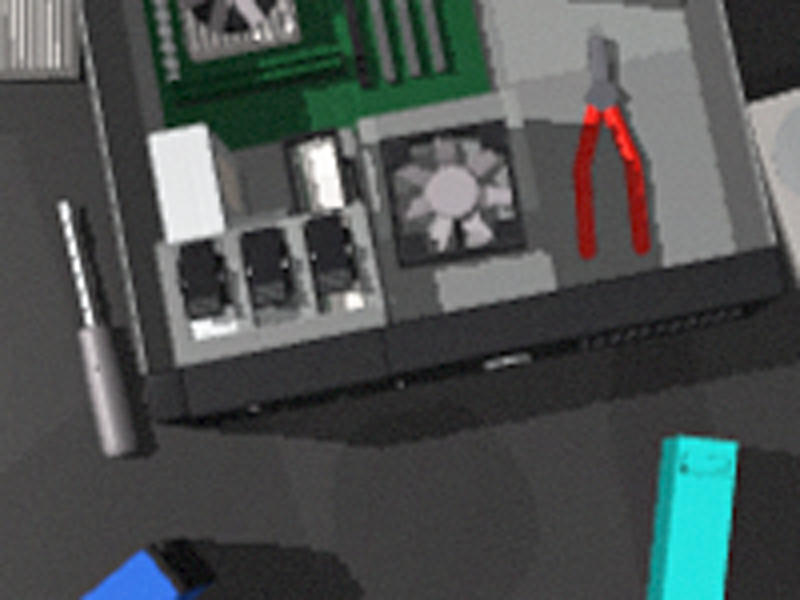

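View pics/side0.png

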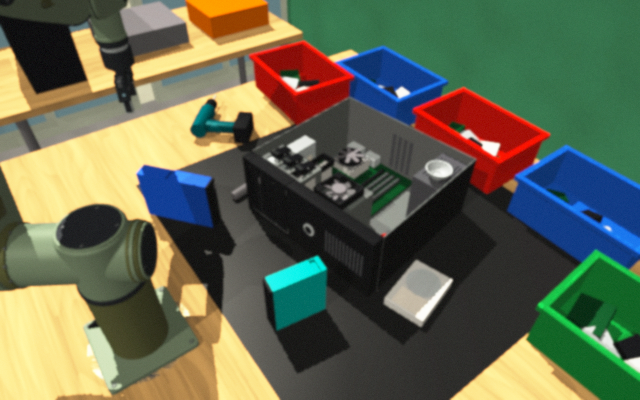

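Optical: the bare steel box behind the left bay (top picture 247,186) fits the description. The blue box at (216,305) on the bench is a look-alike. HDD: silver in a black frame, right bay (280,182). Reader: middle bay, barely showing. The turquoise box at (372,274) is a look-alike. Next I measure the tower pose.

```bash
cat > pose.py <<'E'
from h import *
from scipy.optimize import least_squares
d=np.load("top.npy"); W=cloud("top",d)
big=np.zeros((400,640),bool); big[60:255,205:405]=1
big&=d>0
rim=W[big&(abs(W[...,2]-.186)<.005)]
r=cv2.minAreaRect(rim[:,:2].astype(np.float32)); print("rim rect",len(rim),r)
# roof + drives
ang0=None
m=big&(abs(W[...,2]-.170)<.004); print("roof pts",m.sum(),W[m].mean(0))
box=cv2.boxPoints(r); print(np.round(box,3))
np.save("box.npy",box)
E
python3 pose.py
```

```text
rim rect 3140 ((0.6386598348617554, 0.036856502294540405), (0.4220934212207794, 0.44311267137527466), 9.926240921020508)
roof pts 1556 [0.57520765 0.10423759 0.1697109 ]
[[ 0.393  0.219]
 [ 0.469 -0.218]
 [ 0.885 -0.145]
 [ 0.808  0.291]]
```

```bash
cat > tw.py <<'E'
from h import *
a=np.deg2rad(9.926); C=np.array([.63866,.03686])
ux=np.array([np.cos(a),np.sin(a)]); uy=np.array([-np.sin(a),np.cos(a)])
O=C-.21*ux+.125*uy
def t2w(x,y,z): return np.r_[O+x*ux+y*uy,z]
def w2t(w): w=np.asarray(w); q=w[...,:2]-O; return np.stack([q@ux,q@uy,w[...,2]],-1)
E
python3 - <<'E'
from tw import *
d=np.load("top.npy"); T=w2t(cloud("top",d)); print("origin",O)
z=T[...,2]; ok=d>0
roof=T[ok&(abs(z-.17)<.0025)&(abs(T[...,1])<.07)&(T[...,0]>.02)&(T[...,0]<.135)]
print("roof x,y range",np.percentile(roof,[1,99],0))
for y0 in(.045,0,-.045):
    b=T[ok&(abs(T[...,1]-y0)<.008)&(T[...,0]>.1)&(T[...,0]<.32)]
    b=b[np.argsort(b[:,0])]
    print(y0,[(round(x*1000),round(zz*1000)) for x,_,zz in b[::max(1,len(b)//25)]])
    lk=T[ok&(abs(T[...,1]-y0)<.022)&(T[...,0]>.035)&(T[...,0]<.13)&(z>.1745)]
    print("lock",len(lk),np.percentile(lk,[0,50,100],0).round(4).tolist())
    f=lk[lk[:,2]>.183]; print(" top",len(f),f.mean(0).round(4) if len(f) else None)
im=cv2.imread("pics/top0.png"); 
pts=[t2w(.122,0,.17)]+[t2w(.21,y,.166) for y in(.045,-.045)]+[t2w(x,y,.186) for x in(0,.42) for y in(.095,-.345)]+[t2w(.2,.045,.166),t2w(.18,-.045,.166),t2w(.062,.045,.187),t2w(.062,-.045,.187)]
for p in proj("top",pts): cv2.circle(im,tuple(int(round(c*16)) for c in p),24,(0,255,255),1,shift=4)
cv2.imwrite("pics/t2.png",cv2.resize(im[60:260,200:420],(770,600),fx=1,fy=1,interpolation=cv2.INTER_CUBIC))
E
```

```text
origin [0.41025643 0.12378992]
roof x,y range [[ 0.03628094 -0.06903421  0.16756712]
 [ 0.13312798  0.06919816  0.17243471]]
0.045 [(100, 182), (107, 182), (113, 185), (121, 167), (128, 166), (134, 169), (141, 166), (147, 162), (154, 165), (160, 166), (166, 166), (174, 164), (179, 168), (187, 168), (193, 171), (200, 160), (236, 14), (244, 13), (249, 23), (253, 49), (261, 55), (277, 19), (283, 16), (294, 49), (304, 49), (315, 44)]
lock 212 [[0.0393, 0.0242, 0.1745], [0.0885, 0.0443, 0.1827], [0.1189, 0.0655, 0.1924]]
 top 99 [0.0812 0.0445 0.1868]
0 [(101, 180), (107, 184), (113, 180), (121, 170), (128, 170), (158, 19), (166, 22), (175, 20), (181, 17), (189, 21), (198, 23), (208, 13), (215, 14), (224, 15), (233, 6), (240, 11), (248, 17), (249, 52), (259, 51), (272, 16), (280, 16), (282, 11), (287, 55), (292, 64), (299, 64), (307, 64), (314, 66)]
lock 210 [[0.0366, -0.021, 0.1747], [0.088, 0.0002, 0.1831], [0.1171, 0.0216, 0.1933]]
 top 107 [ 0.081  -0.0012  0.1865]
-0.045 [(101, 182), (106, 180), (113, 176), (121, 169), (131, 146), (137, 146), (144, 152), (150, 147), (158, 144), (164, 147), (171, 142), (175, 148), (211, 10), (219, 14), (228, 17), (236, 10), (244, 13), (248, 25), (252, 50), (260, 36), (275, 12), (282, 42), (287, 15), (295, 56), (302, 39), (309, 49), (317, 14)]
lock 210 [[0.0422, -0.0669, 0.1745], [0.089, -0.045, 0.1829], [0.1174, -0.023, 0.1935]]
 top 103 [ 0.0806 -0.0447  0.1865]
```

View pics/t2.png

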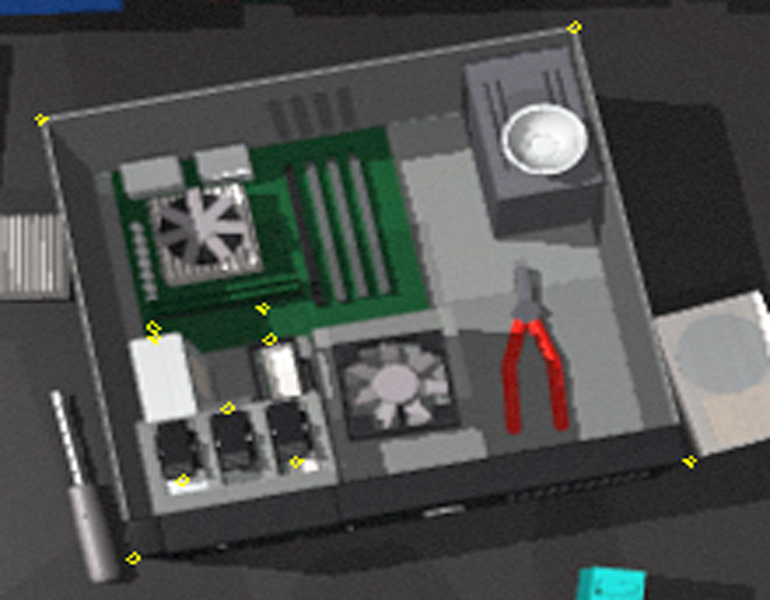

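The overlay agrees: roof edge at 122 and the drive rear ends at 200 and 180 all match. Next I check the rocker profile and work out the first shifts.

```bash
cat > go.py <<'E'
import sys
from tw import *
from scipy.spatial.transform import Rotation as Ro
o=get_obs(); R=Ro.from_quat(o["tcp_rot"]).as_matrix()
t=w2t(np.array(o["ee_pos"])); ax=np.rad2deg(np.arctan2(R[1,0],R[0,0]))
print("t",round(o["clock"],2),"tower mm",(t*1000).round(1),"yaw err",round((ax-189.926+180)%360-180,2),"F",np.round(o["wrist_force"],1),"w",round(o["width"],4),"tilt",R[:,2].round(4))
for s in sys.argv[1:]:
    x,y,z=map(float,s.split(",")); g=np.array([x,y,z])/1000-t
    print(s,"tool shift mm",(np.array([-g[0],g[1],-g[2]])*1000).round(1))
E
python3 go.py 61,45,205
python3 - <<'E'
from tw import *
d=np.load("top.npy"); T=w2t(cloud("top",d)); ok=d>0
for x in range(30,130,5):
    print(x,[ (round(float(np.median(q))*1000,1),len(q)) for y0 in(.045,0,-.045) for q in [T[...,2][ok&(abs(T[...,1]-y0)<.009)&(abs(T[...,0]-x/1000)<.003)]]])
q=T[ok&(abs(T[...,1]+.045)<.02)&(T[...,0]>.168)&(T[...,0]<.19)]
print((q[np.argsort(q[:,0])]*1000).round().astype(int)[::2].tolist())
E
python3 -m creep '[{"rotation":[0,0,-8.5],"translation":[0,0,0],"fingers":-1},{"rotation":[0,0,-8.5],"translation":[0,0,0],"fingers":-1},{"rotation":[0,0,-8.5],"translation":[0,0,0],"fingers":-1},{"rotation":[0,0,-8.4],"translation":[0,0,0],"fingers":-1},{"rotation":[0,0,0],"translation":[0,0,0],"fingers":-1},{"rotation":[0,0,0],"translation":[0,0,0],"fingers":-1},{"rotation":[0,0,0],"translation":[0,0,0],"fingers":-1},{"rotation":[0,0,0],"translation":[0,0,0],"fingers":-1}]' 20
python3 go.py 61,45,205
```

```text
t 0.7 tower mm [-105.   426.2  231.3] yaw err -33.86 F [-0.2 -0.3 -0.2] w 0.0852 tilt [ 0.  0. -1.]
61,45,205 tool shift mm [-166.  -381.2   26.3]
30 [(186.1, 13), (188.5, 14), (185.0, 13)]
35 [(182.4, 9), (178.5, 11), (185.1, 11)]
40 [(169.6, 15), (170.0, 15), (170.4, 13)]
45 [(169.4, 12), (170.2, 14), (169.3, 14)]
50 [(168.8, 13), (168.0, 11), (169.3, 10)]
55 [(166.8, 13), (167.0, 15), (145.1, 10)]
60 [(167.9, 18), (167.0, 18), (146.4, 16)]
65 [(188.0, 19), (187.4, 18), (186.8, 24)]
70 [(188.1, 16), (188.1, 14), (188.8, 12)]
75 [(187.5, 16), (186.7, 13), (187.3, 13)]
80 [(186.0, 13), (185.9, 14), (184.9, 15)]
85 [(184.6, 14), (185.7, 13), (184.8, 14)]
90 [(182.5, 14), (184.5, 15), (184.5, 15)]
95 [(181.9, 13), (183.1, 13), (183.6, 14)]
100 [(182.6, 14), (181.1, 12), (180.9, 12)]
105 [(181.5, 14), (180.5, 13), (181.4, 15)]
110 [(179.8, 14), (179.1, 13), (179.9, 14)]
115 [(180.6, 11), (178.5, 13), (178.9, 14)]
120 [(171.5, 8), (168.4, 10), (168.7, 9)]
125 [(166.2, 13), (167.5, 13), (162.9, 6)]
[[168, -56, 147], [169, -64, 169], [169, -60, 26], [169, -64, 39], [170, -36, 147], [170, -
[... 153 characters left out ...]
65, 169], [175, -56, 161], [175, -40, 147], [175, -42, 143], [175, -57, 142], [175, -32, 153], [175, -48, 167], [175, -58, 155], [175, -34, 167], [175, -39, 160], [175, -63, 42], [176, -50, 162], [176, -51, 143], [176, -36, 160], [176, -43, 150], [176, -57, 166], [177, -37, 170], [177, -59, 37], [178, -54, 163], [178, -48, 169], [178, -51, 164], [179, -31, 166], [179, -63, 40], [183, -59, 21], [187, -59, 15]]
clock: 1.7
ee_pos: [0.2333, 0.5255, 0.2313]
tcp_rot: [-0.087, 0.996, -0.0, 0.0]
wrist_force: [-0.6, -0.2, 0.4]
width: 0.0003
gripper_force: 0.0
t 1.7 tower mm [-105.   426.2  231.3] yaw err 0.0 F [-0.6 -0.2  0.4] w 0.0003 tilt [ 0. -0. -1.]
61,45,205 tool shift mm [-166.  -381.2   26.3]
```

```bash
python3 -m creep '[{"rotation":[0,0,0],"translation":[-0.021,-0.048,0],"fingers":-1},{"rotation":[0,0,0],"translation":[-0.021,-0.048,0],"fingers":-1},{"rotation":[0,0,0],"translation":[-0.021,-0.048,0],"fingers":-1},{"rotation":[0,0,0],"translation":[-0.021,-0.048,0],"fingers":-1},{"rotation":[0,0,0],"translation":[-0.021,-0.048,0],"fingers":-1},{"rotation":[0,0,0],"translation":[-0.021,-0.048,0],"fingers":-1},{"rotation":[0,0,0],"translation":[-0.020,-0.048,0],"fingers":-1},{"rotation":[0,0,0],"translation":[-0.020,-0.045,0],"fingers":-1}]'
python3 go.py 61,45,205 61,45,177
```

```text
clock: 2.7
ee_pos: [0.4636, 0.1774, 0.2316]
tcp_rot: [-0.086, 0.996, 0.0, 0.0]
wrist_force: [-0.2, -0.2, 0.2]
width: 0.0
gripper_force: 0.0
t 2.7 tower mm [ 61.8  43.6 231.6] yaw err -0.01 F [-0.2 -0.2  0.2] w 0.0 tilt [ 8.e-04  3.e-04 -1.e+00]
61,45,205 tool shift mm [ 0.8  1.4 26.6]
61,45,177 tool shift mm [ 0.8  1.4 54.6]
```

```bash
python3 -m creep '[{"rotation":[0,0,0],"translation":[0,0,0.015],"fingers":-1},{"rotation":[0,0,0],"translation":[0,0,0.015],"fingers":-1},{"rotation":[0,0,0],"translation":[0,0,0.010],"fingers":-1},{"rotation":[0,0,0],"translation":[0,0,0.004],"fingers":-1},{"rotation":[0,0,0],"translation":[0,0,0.004],"fingers":-1},{"rotation":[0,0,0],"translation":[0,0,0.004],"fingers":-1},{"rotation":[0,0,0],"translation":[0,0,0.002],"fingers":-1},{"rotation":[0,0,0],"translation":[0,0,0],"fingers":-1}]'
python3 go.py 61,45,177
```

```text
clock: 3.7
ee_pos: [0.4622, 0.1796, 0.1787]
tcp_rot: [-0.087, 0.996, 0.001, -0.0]
wrist_force: [-8.5, 0.3, 11.1]
width: 0.0002
gripper_force: 5.8
t 3.7 tower mm [ 60.8  46.  178.7] yaw err 0.05 F [-8.5  0.3 11.1] w 0.0002 tilt [-9.e-04  9.e-04 -1.e+00]
61,45,177 tool shift mm [-0.2 -1.   1.7]
```

```bash
python3 -m creep '[{"rotation":[0,0,0],"translation":[0,0,0.001],"fingers":-1},{"rotation":[0,0,0],"translation":[0,0,0.001],"fingers":-1},{"rotation":[0,0,0],"translation":[0,0,0.001],"fingers":-1},{"rotation":[0,0,0],"translation":[0,0,0],"fingers":-1},{"rotation":[0,0,0],"translation":[0,0,-0.020],"fingers":-1},{"rotation":[0,0,0],"translation":[0,0,-0.020],"fingers":-1},{"rotation":[0,0,0],"translation":[-0.045,0,-0.006],"fingers":-1},{"rotation":[0,0,0],"translation":[-0.055,0,0],"fingers":-1}]'
cat > lock.py <<'E'
from tw import *
import sys
im,d=camera("top"); T=w2t(cloud("top",d)); ok=d>0
cv2.imwrite("pics/last.png",im[...,::-1])
for y0 in(.045,0,-.045):
    q=T[ok&(abs(T[...,1]-y0)<.009)&(T[...,0]>.065)&(T[...,0]<.117)&(abs(T[...,2]-.182)<.015)]
    p=np.polyfit(q[:,0]-.092,q[:,2],1) if len(q)>20 else None
    r=T[ok&(abs(T[...,1]-y0)<.012)&(T[...,0]>.125)&(T[...,0]<.25)&(T[...,2]>.155)&(T[...,2]<.175)]
    print(y0,len(q),"slope,z",np.round(p,4) if p is not None else None,"rear x",np.percentile(r[:,0],98).round(4) if len(r)>5 else None)
E
python3 lock.py; python3 go.py 240,45,225
```

```text
clock: 4.7
ee_pos: [0.5634, 0.1967, 0.2219]
tcp_rot: [-0.087, 0.996, 0.0, 0.002]
wrist_force: [1.2, 0.9, 1.3]
width: 0.0002
gripper_force: 0.0
0.045 0 slope,z None rear x None
0 122 slope,z [-0.2159  0.1838] rear x 0.1287
-0.045 121 slope,z [-0.1658  0.1837] rear x 0.1776
t 4.75 tower mm [170.   44.6 219.3] yaw err -0.04 F [ 5.5  1.1 -0.9] w 0.0003 tilt [ 0.0089  0.0012 -1.    ]
240,45,225 tool shift mm [-70.    0.4  -5.7]
```

```bash
python3 -m creep '[{"rotation":[0,0,0],"translation":[-0.035,0,0],"fingers":-1},{"rotation":[0,0,0],"translation":[-0.035,0,0],"fingers":-1},{"rotation":[0,0,0],"translation":[0,0,0],"fingers":-1},{"rotation":[0,0,0],"translation":[0,0,0],"fingers":-1},{"rotation":[0,0,0],"translation":[0,0,0],"fingers":-1},{"rotation":[0,0,0],"translation":[0,0,0],"fingers":-1},{"rotation":[0,0,0],"translation":[0,0,0],"fingers":-1},{"rotation":[0,0,0],"translation":[0,0,0],"fingers":-1}]'
python3 lock.py; python3 go.py 240,45,120
```

```text
clock: 5.75
ee_pos: [0.63, 0.2084, 0.2205]
tcp_rot: [-0.087, 0.996, 0.0, 0.0]
wrist_force: [-0.9, 0.4, 0.0]
width: 0.0001
gripper_force: 0.0
0.045 54 slope,z [0.1433 0.1842] rear x None
0 121 slope,z [-0.1843  0.1836] rear x 0.129
-0.045 121 slope,z [-0.1824  0.1841] rear x 0.1791
t 5.8 tower mm [231.1  45.4 220.4] yaw err 0.04 F [ 0.4 -1.3  0.1] w 0.0002 tilt [ 2.e-04 -0.e+00 -1.e+00]
240,45,120 tool shift mm [ -8.9  -0.4 100.4]
```

Left rocker slope went from -0.18 to +0.14 rad, so it is released. Now I go down behind the optical drive.

```bash
python3 -m creep '[{"rotation":[0,0,0],"translation":[0,0,0.025],"fingers":-1},{"rotation":[0,0,0],"translation":[0,0,0.025],"fingers":-1},{"rotation":[0,0,0],"translation":[0,0,0.025],"fingers":-1},{"rotation":[0,0,0],"translation":[0,0,0.025],"fingers":-1},{"rotation":[0,0,0],"translation":[0,0,0],"fingers":-1},{"rotation":[0,0,0],"translation":[0.005,0,0],"fingers":-1},{"rotation":[0,0,0],"translation":[0.005,0,0],"fingers":-1},{"rotation":[0,0,0],"translation":[0,0,0],"fingers":-1}]'
python3 go.py 171,45,120
```

```text
clock: 6.8
ee_pos: [0.6203, 0.2069, 0.1214]
tcp_rot: [-0.087, 0.996, 0.0, 0.001]
wrist_force: [0.2, -0.5, -0.6]
width: -0.0001
gripper_force: 0.0
t 6.8 tower mm [221.3  45.6 121.4] yaw err 0.05 F [ 0.2 -0.5 -0.6] w -0.0001 tilt [ 1.4e-03  3.0e-04 -1.0e+00]
171,45,120 tool shift mm [50.3 -0.6  1.4]
```

```bash
python3 -m creep '[{"rotation":[0,0,0],"translation":[0.004,0,0],"fingers":-1},{"rotation":[0,0,0],"translation":[0.004,0,0],"fingers":-1},{"rotation":[0,0,0],"translation":[0.004,0,0],"fingers":-1},{"rotation":[0,0,0],"translation":[0.004,0,0],"fingers":-1},{"rotation":[0,0,0],"translation":[0.004,0,0],"fingers":-1},{"rotation":[0,0,0],"translation":[0,0,0],"fingers":-1},{"rotation":[0,0,0],"translation":[0,0,0],"fingers":-1},{"rotation":[0,0,0],"translation":[0,0,0],"fingers":-1}]'
python3 go.py 171,45,120
```

```text
clock: 7.8
ee_pos: [0.6002, 0.2032, 0.12]
tcp_rot: [-0.087, 0.996, -0.0, -0.001]
wrist_force: [1.1, 0.8, 0.8]
width: 0.0003
gripper_force: 0.0
t 7.8 tower mm [200.8  45.5 120. ] yaw err 0.04 F [1.1 0.8 0.8] w 0.0003 tilt [-1.1e-03 -2.0e-04 -1.0e+00]
171,45,120 tool shift mm [29.8 -0.5  0. ]
```

```bash
python3 -m creep '[{"rotation":[0,0,0],"translation":[0.006,0,0],"fingers":-1},{"rotation":[0,0,0],"translation":[0.006,0,0],"fingers":-1},{"rotation":[0,0,0],"translation":[0.006,0,0],"fingers":-1},{"rotation":[0,0,0],"translation":[0.004,0,0],"fingers":-1},{"rotation":[0,0,0],"translation":[0.004,0,0],"fingers":-1},{"rotation":[0,0,0],"translation":[0.003,0,0],"fingers":-1},{"rotation":[0,0,0],"translation":[0.001,0,0],"fingers":-1},{"rotation":[0,0,0],"translation":[0,0,0],"fingers":-1}]'
cat > face.py <<'E'
from tw import *
im,d=camera("top"); T=w2t(cloud("top",d)); ok=d>0
cv2.imwrite("pics/last.png",im[...,::-1])
for y0 in(.045,0,-.045):
    q=T[ok&(abs(T[...,1]-y0)<.014)&(T[...,0]>-.09)&(T[...,0]<.01)&(abs(T[...,2]-.166)<.008)]
    print("face",y0,len(q),np.percentile(q[:,0],[2,10]).round(4) if len(q)>5 else None)
E
python3 face.py; python3 lock.py; python3 go.py 171,45,120
```

```text
clock: 8.8
ee_pos: [0.5711, 0.198, 0.1204]
tcp_rot: [-0.087, 0.996, 0.0, 0.0]
wrist_force: [2.0, -0.1, 0.7]
width: 0.0004
gripper_force: 0.0
face 0.045 40 [-0.0435 -0.04  ]
face 0 5 None
face -0.045 3 None
0.045 10 slope,z None rear x 0.1474
0 121 slope,z [-0.1955  0.1837] rear x 0.1513
-0.045 118 slope,z [-0.188   0.1836] rear x 0.1779
t 8.9 tower mm [171.3  45.4 120.3] yaw err 0.03 F [3.  0.2 0.4] w -0.0 tilt [ 2.e-04  1.e-04 -1.e+00]
171,45,120 tool shift mm [ 0.3 -0.4  0.3]
```

Optical face is about 41 mm out. I back off, go up, and move over the right lock.

```bash
python3 -m creep '[{"rotation":[0,0,0],"translation":[-0.010,0,0],"fingers":-1},{"rotation":[0,0,0],"translation":[-0.010,0,0],"fingers":-1},{"rotation":[0,0,0],"translation":[0,0,-0.010],"fingers":-1},{"rotation":[0,0,0],"translation":[0,0,-0.030],"fingers":-1},{"rotation":[0,0,0],"translation":[0,0,-0.030],"fingers":-1},{"rotation":[0,0,0],"translation":[0,0,-0.030],"fingers":-1},{"rotation":[0,0,0],"translation":[0,0,0],"fingers":-1},{"rotation":[0,0,0],"translation":[0,0,0],"fingers":-1}]'
python3 go.py 61,-45,220
```

```text
clock: 9.9
ee_pos: [0.5901, 0.2014, 0.2196]
tcp_rot: [-0.087, 0.996, -0.0, -0.001]
wrist_force: [-0.7, -0.4, -0.6]
width: -0.0
gripper_force: 0.0
t 9.9 tower mm [190.6  45.4 219.6] yaw err 0.04 F [-0.7 -0.4 -0.6] w -0.0 tilt [-1.4e-03 -3.0e-04 -1.0e+00]
61,-45,220 tool shift mm [129.6 -90.4  -0.4]
```

```bash
python3 -m creep '[{"rotation":[0,0,0],"translation":[0.022,-0.015,0],"fingers":-1},{"rotation":[0,0,0],"translation":[0.022,-0.015,0],"fingers":-1},{"rotation":[0,0,0],"translation":[0.022,-0.015,0],"fingers":-1},{"rotation":[0,0,0],"translation":[0.022,-0.015,0],"fingers":-1},{"rotation":[0,0,0],"translation":[0.022,-0.015,0],"fingers":-1},{"rotation":[0,0,0],"translation":[0.020,-0.015,0],"fingers":-1},{"rotation":[0,0,0],"translation":[0,0,0],"fingers":-1},{"rotation":[0,0,0],"translation":[0,0,0],"fingers":-1}]'
python3 lock.py; python3 face.py; python3 go.py 61,-45,220
```

```text
clock: 10.9
ee_pos: [0.4781, 0.0906, 0.2195]
tcp_rot: [-0.087, 0.996, 0.0, -0.001]
wrist_force: [0.6, 0.7, 0.3]
width: -0.0004
gripper_force: 0.0
0.045 3 slope,z None rear x None
0 0 slope,z None rear x None
-0.045 0 slope,z None rear x 0.1792
face 0.045 160 [-0.0428 -0.0394]
face 0 4 None
face -0.045 1 None
t 11.0 tower mm [ 61.6 -44.2 219.9] yaw err 0.06 F [ 0.1  0.4 -0.2] w 0.0001 tilt [-6.e-04  3.e-04 -1.e+00]
61,-45,220 tool shift mm [ 0.6 -0.8 -0.1]
```

```bash
python3 -m creep '[{"rotation":[0,0,0],"translation":[0,-0.001,0.015],"fingers":-1},{"rotation":[0,0,0],"translation":[0,0,0.014],"fingers":-1},{"rotation":[0,0,0],"translation":[0,0,0.005],"fingers":-1},{"rotation":[0,0,0],"translation":[0,0,0.004],"fingers":-1},{"rotation":[0,0,0],"translation":[0,0,0.004],"fingers":-1},{"rotation":[0,0,0],"translation":[0,0,0.002],"fingers":-1},{"rotation":[0,0,0],"translation":[0,0,0.001],"fingers":-1},{"rotation":[0,0,0],"translation":[0,0,0],"fingers":-1}]'
python3 go.py 61,-45,175
```

```text
clock: 12.0
ee_pos: [0.478, 0.0893, 0.1784]
tcp_rot: [-0.087, 0.996, -0.0, -0.0]
wrist_force: [-12.0, -0.9, 20.2]
width: 0.0004
gripper_force: 10.8
t 12.0 tower mm [ 60.8 -45.6 178.4] yaw err 0.06 F [-12.   -0.9  20.2] w 0.0004 tilt [-9.e-04 -4.e-04 -1.e+00]
61,-45,175 tool shift mm [-0.2  0.6  3.4]
```

```bash
python3 -m creep '[{"rotation":[0,0,0],"translation":[0,0,-0.015],"fingers":-1},{"rotation":[0,0,0],"translation":[0,0,-0.025],"fingers":-1},{"rotation":[0,0,0],"translation":[0,0,-0.005],"fingers":-1},{"rotation":[0,0,0],"translation":[-0.040,0,0],"fingers":-1},{"rotation":[0,0,0],"translation":[-0.040,0,0],"fingers":-1},{"rotation":[0,0,0],"translation":[-0.040,0,0],"fingers":-1},{"rotation":[0,0,0],"translation":[-0.040,0,0],"fingers":-1},{"rotation":[0,0,0],"translation":[0,0,0],"fingers":-1}]'
python3 lock.py; python3 go.py 212,-45,120
```

```text
clock: 13.0
ee_pos: [0.6378, 0.1172, 0.2181]
tcp_rot: [-0.087, 0.996, 0.0, -0.0]
wrist_force: [-0.1, -1.3, -0.8]
width: 0.0003
gripper_force: 0.0
0.045 0 slope,z None rear x None
0 0 slope,z None rear x None
-0.045 25 slope,z [0.2475 0.1857] rear x 0.1788
t 13.05 tower mm [221.4 -45.6 218.3] yaw err 0.04 F [-0.5 -1.2 -1.1] w -0.0002 tilt [-2.3e-03 -1.0e-04 -1.0e+00]
212,-45,120 tool shift mm [ 9.4  0.6 98.3]
```

```bash
python3 -m creep '[{"rotation":[0,0,0],"translation":[0,0,0.025],"fingers":-1},{"rotation":[0,0,0],"translation":[0,0,0.025],"fingers":-1},{"rotation":[0,0,0],"translation":[0,0,0.025],"fingers":-1},{"rotation":[0,0,0],"translation":[0,0,0.012],"fingers":-1},{"rotation":[0,0,0],"translation":[0.010,0,0],"fingers":-1},{"rotation":[0,0,0],"translation":[0.010,0,0],"fingers":-1},{"rotation":[0,0,0],"translation":[0.005,0,0],"fingers":-1},{"rotation":[0,0,0],"translation":[0,0,0],"fingers":-1}]'
python3 go.py 151,-45,130
```

```text
clock: 14.05
ee_pos: [0.6115, 0.1127, 0.1343]
tcp_rot: [-0.087, 0.996, -0.0, 0.001]
wrist_force: [-0.5, 0.2, 0.0]
width: 0.0005
gripper_force: 0.0
t 14.05 tower mm [196.3 -45.6 134.3] yaw err 0.04 F [-0.5  0.2  0. ] w 0.0005 tilt [ 1.7e-03  1.0e-04 -1.0e+00]
151,-45,130 tool shift mm [45.3  0.6  4.3]
```

```bash
python3 -m creep '[{"rotation":[0,0,0],"translation":[0.004,0,0],"fingers":-1},{"rotation":[0,0,0],"translation":[0.004,0,0],"fingers":-1},{"rotation":[0,0,0],"translation":[0.004,0,0],"fingers":-1},{"rotation":[0,0,0],"translation":[0.004,0,0],"fingers":-1},{"rotation":[0,0,0],"translation":[0.004,0,0],"fingers":-1},{"rotation":[0,0,0],"translation":[0.004,0,0],"fingers":-1},{"rotation":[0,0,0],"translation":[0,0,0],"fingers":-1},{"rotation":[0,0,0],"translation":[0,0,0],"fingers":-1}]'
python3 go.py 151,-45,130; python3 face.py
```

```text
clock: 15.05
ee_pos: [0.5874, 0.1085, 0.1332]
tcp_rot: [-0.087, 0.996, 0.0, -0.0]
wrist_force: [1.2, -0.4, 2.1]
width: 0.0003
gripper_force: 0.8
t 15.05 tower mm [171.9 -45.6 133.2] yaw err 0.04 F [ 1.2 -0.4  2.1] w 0.0003 tilt [-8.e-04 -1.e-04 -1.e+00]
151,-45,130 tool shift mm [20.9  0.6  3.2]
face 0.045 0 None
face 0 0 None
face -0.045 14 [-0.0203 -0.0202]
```

```bash
python3 -m creep '[{"rotation":[0,0,0],"translation":[0.004,0,0],"fingers":-1},{"rotation":[0,0,0],"translation":[0.004,0,0],"fingers":-1},{"rotation":[0,0,0],"translation":[0.004,0,0],"fingers":-1},{"rotation":[0,0,0],"translation":[0.004,0,0],"fingers":-1},{"rotation":[0,0,0],"translation":[0.003,0,0],"fingers":-1},{"rotation":[0,0,0],"translation":[0.001,0,0],"fingers":-1},{"rotation":[0,0,0],"translation":[0,0,0],"fingers":-1},{"rotation":[0,0,0],"translation":[0,0,0],"fingers":-1}]'
python3 go.py 151,-45,130; python3 face.py
```

```text
clock: 16.1
ee_pos: [0.568, 0.1051, 0.1331]
tcp_rot: [-0.087, 0.996, 0.0, -0.0]
wrist_force: [2.1, 0.9, -0.1]
width: -0.0001
gripper_force: 1.3
t 16.1 tower mm [152.2 -45.6 133.1] yaw err 0.04 F [ 2.1  0.9 -0.1] w -0.0001 tilt [-4.e-04 -0.e+00 -1.e+00]
151,-45,130 tool shift mm [1.2 0.6 3.1]
face 0.045 0 None
face 0 0 None
face -0.045 13 [-0.0399 -0.0395]
```

```bash
python3 -m creep '[{"rotation":[0,0,0],"translation":[-0.010,0,0],"fingers":-1},{"rotation":[0,0,0],"translation":[-0.020,0,0],"fingers":-1},{"rotation":[0,0,0],"translation":[0,0,-0.010],"fingers":-1},{"rotation":[0,0,0],"translation":[0,0,-0.030],"fingers":-1},{"rotation":[0,0,0],"translation":[0,0,-0.030],"fingers":-1},{"rotation":[0,0,0],"translation":[0,0,-0.030],"fingers":-1},{"rotation":[0,0,0],"translation":[-0.040,0,-0.020],"fingers":-1},{"rotation":[0,0,0],"translation":[-0.050,0,0],"fingers":-1}]'
python3 go.py
```

```text
clock: 17.15
ee_pos: [0.6875, 0.126, 0.2577]
tcp_rot: [-0.087, 0.996, -0.0, 0.002]
wrist_force: [0.8, -0.7, 0.9]
width: -0.0
gripper_force: 0.0
t 17.15 tower mm [273.5 -45.6 257.7] yaw err 0.04 F [ 0.8 -0.7  0.9] w -0.0 tilt [ 0.0047  0.     -1.    ]
```

```bash
python3 -m creep '[{"rotation":[0,0,0],"translation":[-0.050,0,0],"fingers":-1},{"rotation":[0,0,0],"translation":[-0.050,0,0],"fingers":-1},{"rotation":[0,0,0],"translation":[0,0,0],"fingers":-1},{"rotation":[0,0,0],"translation":[0,0,0],"fingers":-1},{"rotation":[0,0,0],"translation":[0,0,0],"fingers":-1},{"rotation":[0,0,0],"translation":[0,0,0],"fingers":-1},{"rotation":[0,0,0],"translation":[0,0,0],"fingers":-1},{"rotation":[0,0,0],"translation":[0,0,0],"fingers":-1}]'
python3 go.py; python3 lock.py; python3 face.py
python3 - <<'E'
from h import *
im,d=camera("side"); a=im[100:280,200:440,::-1]; cv2.imwrite("pics/s9.png",cv2.resize(a,(800,600),interpolation=cv2.INTER_CUBIC))
E
```

```text
clock: 18.15
ee_pos: [0.7845, 0.1431, 0.2539]
tcp_rot: [-0.087, 0.996, -0.0, 0.0]
wrist_force: [1.0, 0.2, 0.4]
width: -0.0001
gripper_force: 0.0
t 18.15 tower mm [372.  -45.5 253.9] yaw err 0.03 F [1.  0.2 0.4] w -0.0001 tilt [ 5.e-04  0.e+00 -1.e+00]
0.045 0 slope,z None rear x None
0 0 slope,z None rear x None
-0.045 115 slope,z [0.1824 0.1845] rear x 0.1395
face 0.045 0 None
face 0 0 None
face -0.045 25 [-0.04   -0.0395]
```

View pics/s9.png

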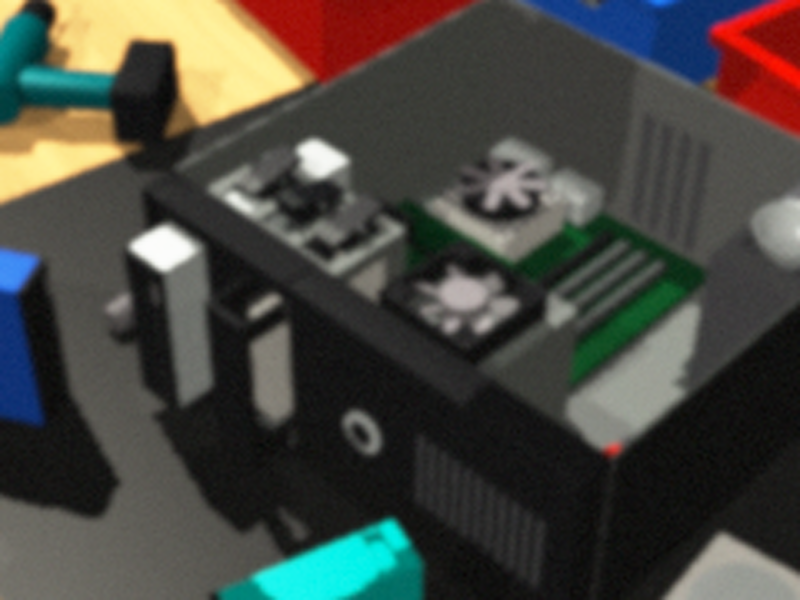

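The side view shows the optical drive (165,310) and the hard disk in its frame (255,360) both standing out, with the fan and the rest in place. The arm blocks the top view, so I check the left and middle locks from the side camera.

Run:
```python
from tw import *
im,d=camera("side"); T=w2t(cloud("side",d)); ok=d>0
for y0 in(.045,0,-.045):
    q=T[ok&(abs(T[...,1]-y0)<.009)&(T[...,0]>.065)&(T[...,0]<.117)&(abs(T[...,2]-.182)<.012)]
    print(y0,len(q),np.polyfit(q[:,0]-.092,q[:,2],1).round(3))
    f=T[ok&(abs(T[...,1]-y0)<.014)&(T[...,0]>-.09)&(T[...,0]<.03)&(T[...,2]>.06)&(T[...,2]<.15)]
    print(" face",len(f),np.percentile(f[:,0],[10,50]).round(4))
```

```text
0.045 99 [0.146 0.181]
 face 155 [-0.043  -0.0418]
0 82 [-0.147  0.18 ]
 face 29 [-0.0004  0.0004]
-0.045 96 [0.163 0.181]
 face 388 [-0.0394 -0.0066]
```

Left and right locks are released, the middle one is locked, the faces are at about -42 and -40, and the reader is flush. The robot is clear, so I hand in.

```bash
python3 -c "from workcell import *; print(finish_job())"
```

```text
the job is handed in; nothing more can be done
None
```

The job is handed in: before hand-in the cameras showed the optical drive about 42 mm and the hard disk about 40 mm out with both locks released, and the card reader flush and locked; it took about 18 s of the 53 s, and no verdict was returned.

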